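Snap the mop brush into its clip rack

ROBOT

A 6-joint arm with a two-finger parallel gripper is mounted at the origin on the work surface. World frame = base frame: x ahead of the robot, y to its left, z up, the work surface at z = 0. Lengths are in m, angles in rad, forces in N, time in s.
With the tool pointing down it reaches from about 0.15 to 0.775 m from the base axis. Payload 6.1 kg.
Tool frame: the origin (TCP) lies midway between the tips of the shut fingers; the grasp point (between the pads) lies 19 mm behind it (ctrl.grip_point_offset is the z of the grasp point in the tool frame, in m); z points along the fingers, y is the line along which they close (so a half turn about z gives the same grasp; the last joint's range is limited). The gripper opens to 85 mm and grips with 20 to 120 N. Pads are 22 mm wide; open, the fingers measure 114 mm over their backs; the gripper's body (76 mm by 85 mm) begins 54 mm behind the grasp point. The pads swing forward as they close: fully open they stand 13 mm farther back than shut.
Start: joints at [1.336, 0.126, -0.04, 1.405, 0, 1.571], TCP at [0.122, 0.511, 0.231] pointing down, gripper open.
Joint ranges: [-2.72, 2.72], [-0.95, 1.95], [-1.27, 1.35], [-1.78, 2.02], [-1.46, 1.47], [-3.14, 3.14]. Speed limits (rad/s): [2.39, 2.39, 3.01, 3.14, 3.14, 3.14].

INTERFACE

Orientations are given as a rotation vector (axis times angle).
In Python, from rig import status, read_camera, job, ctrl gives the robot as it stands. The module is installed in compiled form; this text tells all that it offers.
- The arm moves only by the shell command python3 -m jog 'ROWS'. ROWS is a JSON object of lists of equal length, an entry for each row: "slide": the shift along the tool's x, y, z in mm, a list of three; "angular": the turn, a rotation vector about the tool's x, y, z in rad, a list of three; "grip": the finger opening in mm, from 0 to 85.4. In form: {"slide": [[x, y, z], ...], "angular": [[ax, ay, az], ...], "grip": [grip, ...]}. A call has exactly 5 rows; each row is the pose to reach, as a shift and turn from the pose commanded when the call began, along the tool's axes at that moment; what a row does not reach only later rows make up. A row lasts 1/10 s, in which the tool goes at most 50 mm and 8.59 degrees, less where a joint would pass 70% of its speed; a pose out of reach is approached as far as the arm can. A call with a gripper value outside its range is refused whole. The fingers move at their own pace and stop on an object; the grip force is fixed at half the most. Time passes only in rows, so rows that repeat a pose let the fingers close, or fill a call up. It gives the time, the measured TCP pose, the force, the opening and the grip force at its end, in the units of the state.
- status.state(): the state, without advancing time (a new reading comes with each control period).
- read_camera(name): name is "side" or "top"; returns a dict with "frame" (480x640x3 uint8, red, green, blue), "mtx" (3x3 intrinsics, pixels), "R" (3x3) and "t" (3): a world point X has camera coordinates R X + t. Camera axes: x right, y down, z forward; pixel columns grow to the right and rows downward; lengths in m; the calibration is good to about 2 mm. A picture is of the moment at which its call begins. There is no depth.
- job.finish_job(): hands the job in; it is judged then, once.
The state is a dict: "clock": time; "q": joint angles; "joint_vel": joint speeds; "tau": joint torques, N m; "eef_pos": TCP position; "ee_rot": TCP orientation; "ft_force": force on the tool from outside, world axes, zero at the start; "torque": the same for the moment, N m; "gripper_width": finger opening in m; "grip_force": force on a finger pad.
Only numpy, scipy, OpenCV 4.12 (cv2) and the standard library are available. Lean on these libraries where they do the work, as an engineer would, in place of code of your own. Each camera call takes 0.05 s, during which the arm holds its last target. There are 200 camera calls.

TASK

Take the big paint brush from its wooden rest and press it down gently into the two spring clips of the clip rack, handle end towards the hood, until it snaps fully home in both; then slide it along the clips into the hood until the handle end has pushed the sprung pad inside fully back, and let go. Do not ram or force the rack, and leave the bottle, cup and jar where they are.

Things in the scene. Friction and masses are not known exactly. Their poses are not given: they have to be found in the camera images.
- brush: The loose rigid brush, 263 mm long, 60 g, lying level in the rest. Origin on the handle's axis at mid-length; x runs along it towards the bristles (roll about x is arbitrary). Brown wooden handle: plain cylinder 18 mm in diameter, x = -100 mm (handle end) to +100; then a metal ferrule 15 to 17 mm thick to +125, dark bristles up to 23 mm thick to +163. Grip it around the origin.
- rest: Brush rest, fixed: wooden slab 150 x 60 x 8 mm (x, y, z), two V-notched posts at x = -55 and +55 mm, 14 mm long in x, 40 mm wide, 44 mm high. Origin: centre of its underside, on the table. The brush lies along its x axis (bristles to +x), handle axis 40 mm above the table; between the posts the handle is free all round, 23 mm clear beneath.
- rack: Clip rack, fixed: wooden board 64 mm wide (y), 12 mm thick, from x = -154 to +115 mm; origin in its underside, on the table, midway between its two grey spring clips (x = -55, +55 mm), z up. Grey hood at the -x end. Press the handle in with its end in front of the hood (brush origin at x = +13 to +22 mm), slowly (15 mm/s). The rack breaks if the brush bears on it with over 45 N.
- near_clip (a point): The clip at x = -55 mm of the rack; this point, 45 mm above the table, is where the handle's axis lies when home. Axes as the rack. The clip, 14 mm long in x: two sprung upright fingers at y = +13 and -13 mm with 6 mm round lips, centres 7 mm above this point, 13 mm apart, flaring out above to 62 mm above the table; between them a rigid saddle 9 mm below this point.
- far_clip (a point): The same point of the like clip at x = +55 mm. The handle meets the lips about 14 mm above home, they are widest about 7 mm above home, then it drops onto the rigid saddles, held lightly from above. Both clips together take 6 to 12 N of downward push to snap (varies with friction). Sliding along in the clips then takes 1 to 6 N.
- hood_mouth (a point): Mouth of the hood, a roofed grey sleeve open towards +x, at x = -92 mm of the rack; this point is where the handle's axis passes, 45 mm above the table. 26 mm wide inside, roof underside 58 mm, top 62 mm above the table. Inside, out of sight, is the sprung pad.
- pad (a joint): Delicate sprung pad in the hood, pushed to -x by the handle end: 0 untouched, 0.003 m fully back on its rigid stop. Its spring takes 0.6 to 1.2 N (clip friction then holds the brush); over 20 N on it breaks it. The stop's depth was set by hand and is unknown: fully back, the brush origin is somewhere between x = -1 and -29 mm of the rack, to be found by feel.
- paint_bottle: Bystander: white round bottle 44 mm in diameter, 95 mm high. Origin at the centre of its underside.
- steel_cup: Bystander: small open steel cup 60 mm in diameter, 32 mm high. Origin at the centre of its underside.
- glass_jar: Bystander: glass jar with metal lid, 72 mm in diameter, 85 mm high. Origin at the centre of its underside.

How it is judged:
On the way:
1. the handle is snapped down on both saddles, with its end not yet at the pad (z of brush in the frame of rack between 0.0425 and 0.0475 m and y of brush in the frame of rack between -0.003 and 0.003 m and x of brush in the frame of rack between 0.003 and 0.03 m and angle between the x axis of brush and the x axis of rack, either way round below 0.04 rad), for 0.1 s.
At the end, for the whole second after the job is handed in: the brush lies still in both clips, its axis 45 mm above the table within 2 mm, within 3 mm of the rack's middle plane and parallel to the rack within 0.03 rad, with its handle end holding the pad at least 1.5 mm back of its 3 mm, let go (z of brush in the frame of rack between 0.0425 and 0.047 m and y of brush in the frame of rack between -0.003 and 0.003 m and value of joint pad above 0.0015 m and angle between the x axis of brush and the x axis of rack, either way round below 0.03 rad and linear speed of brush below 0.01 m/s); the robot touches nothing.
It fails at once if the brush bears on the rack with more than 45 N (contact force between brush and rack above 45 N).
It fails at once if the brush rams the sprung pad with more than 20 N (contact force between brush and pad above 20 N).
It fails at once if the paint bottle is moved (distance of paint_bottle from where it was at the start of the episode above 0.015 m).
It fails at once if the steel cup is moved (distance of steel_cup from where it was at the start of the episode above 0.015 m).
It fails at once if the glass jar is moved (distance of glass_jar from where it was at the start of the episode above 0.015 m).
It also fails if it takes over 45 s, if anything falls off the work surface, if the arm or the gripper's body presses on something with over 40 N, if the wrist force passes 120 N, or if a joint passes its speed limit or range.

## Working session

There is one attempt and no reset: what is moved stays moved. The work goes in short steps, Python scripts to look and compute and a shell command to move; the robot and the scene stay as the last step left them, time stands still between calls to the robot, and variables do not carry over. Pictures are saved under pics/ and viewed, at most 10 in all, crops included, and the job is handed in when it is done.

```bash
mkdir -p pics
python3 - <<'E'
from rig import status, read_camera, ctrl
import cv2,numpy as np
print(status.state(), ctrl.grip_point_offset)
for n in("side","top"):
    c=read_camera(n); cv2.imwrite(f"pics/{n}0.png",c["frame"][:,:,::-1]); print(n,c["mtx"],c["R"],c["t"], -c["R"].T@c["t"])
E
```

```text
{'clock': 0.0, 'q': array([ 1.33600692e+00,  1.26385759e-01, -4.06245006e-02,  1.40541508e+00,
        1.92067810e-06,  1.57079825e+00]), 'joint_vel': array([-6.31486266e-04,  8.94628781e-04,  9.18038695e-06, -2.87645364e-04,
        1.00970300e-03, -4.82400973e-04]), 'tau': array([-8.13156203e-04, -4.35912681e+01,  3.52925563e+01,  1.74064329e-02,
       -3.24381836e-05,  3.16965973e-07]), 'eef_pos': array([0.12203641, 0.51018586, 0.23051791]), 'ee_rot': array([-3.67940121e-01, -3.11977679e+00,  2.54073109e-03]), 'ft_force': array([0.53893489, 0.08990106, 0.96721499]), 'torque': array([-0.00465519, -0.04923026,  0.09569849]), 'grip_force': 0.0, 'gripper_width': 0.08537271559848296} -0.0187
side [[592.27970757   0.         320.19219878]
 [  0.         592.27970757 238.7226909 ]
 [  0.           0.           1.        ]] [[ 0.89978887 -0.43629795 -0.0049086 ]
 [-0.319741   -0.65167207 -0.6878148 ]
 [ 0.29689339  0.62045758 -0.72586962]] [-0.5441649   0.22028248  1.37422448] [ 0.1520687  -0.94651409  1.14635026]
top [[480.31003525   0.         309.66352088]
 [  0.         480.31003525 242.23532718]
 [  0.           0.           1.        ]] [[ 0.02418761 -0.99965441  0.01029633]
 [-0.98751787 -0.02549486 -0.15542997]
 [ 0.15563876 -0.00640833 -0.98779325]] [-0.01960978  0.61680417  1.23570037] [0.41725658 0.00404111 1.31668825]
```

View pics/top0.png

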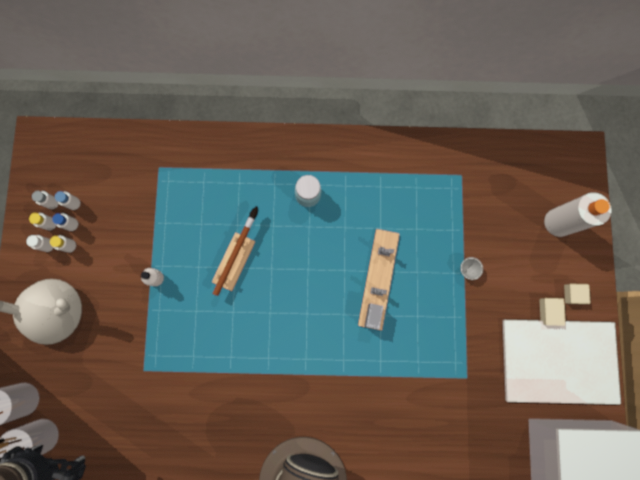

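View pics/side0.png

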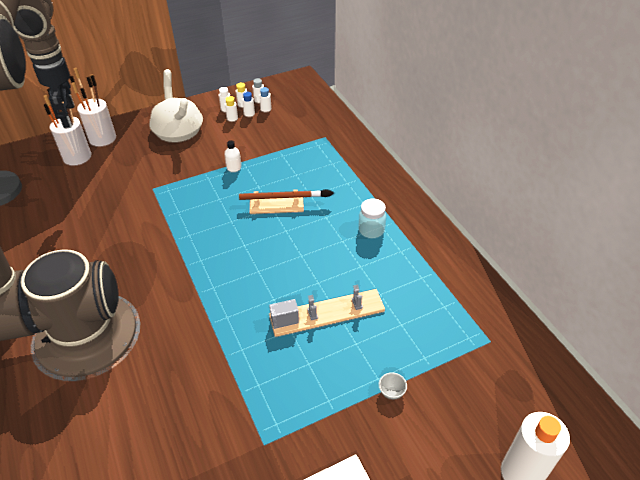

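The top view shows the brush from handle end (216,293) to bristles (253,212). The rack has its hood at (375,316) and clips at (379,291) and (386,252). In the side view the brush runs (240,195)-(333,193), the hood is at (285,315), and the clips are at (312,308) and (357,297). Next I'll zoom in.

Run:
```python
import cv2,numpy as np
t=cv2.imread("pics/top0.png");s=cv2.imread("pics/side0.png")
r=lambda im,x,y,w,h:cv2.resize(im[y:y+h,x:x+w],(400,300),interpolation=cv2.INTER_CUBIC)
m=np.vstack([np.hstack([r(t,170,200,133,100),r(t,310,225,145,109)]),np.hstack([r(s,230,160,120,90),r(s,260,260,133,100)])])
cv2.imwrite("pics/m0.png",m)
h=cv2.cvtColor(t,cv2.COLOR_BGR2HSV);hs=cv2.cvtColor(s,cv2.COLOR_BGR2HSV)
for n,im,pts in(("top",h,[(232,255),(240,240),(225,270),(241,245),(380,270),(375,316),(386,252),(379,292)]),("side",hs,[(260,195),(300,194),(275,207),(340,310),(285,310),(312,308),(357,297)])):
    for p in pts: print(n,p,im[p[1],p[0]])
```

```text
top (232, 255) [ 11 171 145]
top (240, 240) [ 11 175 143]
top (225, 270) [ 11 172 145]
top (241, 245) [ 12 152 116]
top (380, 270) [ 16  93 217]
top (375, 316) [150   2 150]
top (386, 252) [150   5 110]
top (379, 292) [120   2 110]
side (260, 195) [  9 186 163]
side (300, 194) [  9 182 157]
side (275, 207) [ 29  46 255]
side (340, 310) [ 24  62 254]
side (285, 310) [132   6 211]
side (312, 308) [132   9 140]
side (357, 297) [120   5 107]
```

View pics/m0.png

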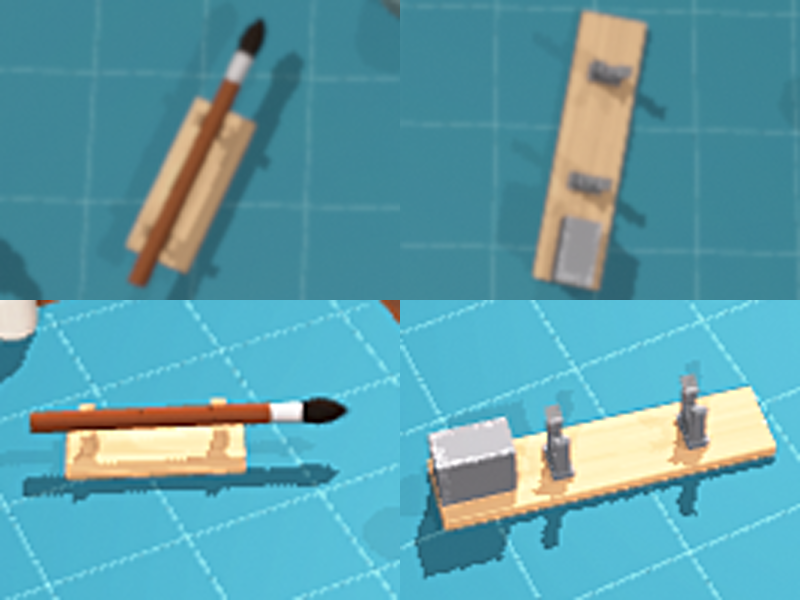

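The crops confirm that the brush's bristles point up-right in the top view. The hood sits at the rack end nearest the robot, with each clip showing as a grey bar across the board. Next I'll measure them.

```bash
cat > vis.py <<'E'
import cv2,numpy as np
from rig import read_camera
def take(n):
    c=read_camera(n); c["hsv"]=cv2.cvtColor(c["frame"],cv2.COLOR_RGB2HSV); return c
def cast(c,uv,z):
    uv=np.atleast_2d(np.float64(uv)); d=np.c_[uv,np.ones(len(uv))]@np.linalg.inv(c["mtx"]).T@c["R"]
    o=-c["R"].T@c["t"]; return o+d*((z-o[2])/d[:,2:])
def tri(a,pa,b,pb):
    P=[c["mtx"]@np.c_[c["R"],c["t"]] for c in(a,b)]
    X=cv2.triangulatePoints(P[0],P[1],np.float64(pa).reshape(2,1),np.float64(pb).reshape(2,1))[:,0]; return X[:3]/X[3]
def mask(c,lo,hi,roi):
    m=cv2.inRange(c["hsv"],np.array(lo),np.array(hi)); r=np.zeros_like(m); x,y,w,h=roi; r[y:y+h,x:x+w]=255; return m&r
def blobs(m,amin=8):
    n,l,s,ce=cv2.connectedComponentsWithStats(m); return [(s[i,4],ce[i],np.argwhere(l==i)[:,::-1]) for i in range(1,n) if s[i,4]>=amin]
def axis(m):
    a,ce,p=max(blobs(m),key=lambda b:b[0]); vx,vy,x,y=cv2.fitLine(np.float32(p),cv2.DIST_HUBER,0,.01,.01).ravel()
    d=np.array([vx,vy]); o=np.array([x,y]); s=(p-o)@d; lo,hi=s.min()-.5,s.max()+.5
    return a,o+lo*d,o+hi*d
E
python3 - <<'E'
from vis import *
np.set_printoptions(precision=4,suppress=True)
t=take("top");s=take("side")
bt=axis(mask(t,(0,155,60),(14,255,255),(190,200,100,105)))
bs=axis(mask(s,(0,140,60),(14,255,255),(232,180,80,30)))
print("brush",bt,bs)
e=sorted(bt[1:],key=lambda p:-p[1]); f=sorted(bs[1:],key=lambda p:p[0])
A=tri(t,e[0],s,f[0]);B=tri(t,e[1],s,f[1]); print("ends",A,B,"len",np.linalg.norm(A-B))
print("cast top z.04",cast(t,e,.04),"side",cast(s,f,.04))
m=mask(t,(8,50,100),(25,160,255),(345,220,65,120)); b=max(blobs(m),key=lambda b:b[0])
for n,c,roi in(("top",t,(345,220,65,120)),("side",s,(262,280,130,70))):
    m=mask(c,(5,30,100),(32,200,255),roi); p=max(blobs(m),key=lambda b:b[0])[2]
    r=cv2.minAreaRect(np.float32(cast(c,p,.012)[:,:2]*1000)); print("board",n,r)
    h=max(blobs(m),key=lambda b:b[0])
    for a,ce,p in blobs(mask(c,(0,0,70),(179,28,240),roi),8): print(" grey",n,a,ce,"z45",cast(c,ce,.045)[0],"z62",cast(c,ce,.062)[0],cv2.minAreaRect(np.float32(cast(c,p,.062)[:,:2]*1000)))
E
```

```text
brush (np.int32(322), array([215.0349, 293.5709]), array([246.7179, 227.3109])) (np.int32(415), array([238.4779, 196.4545]), array([310.5634, 193.5819]))
ends [0.4731 0.2426 0.0404] [0.6555 0.1665 0.0397] len 0.19770665622859637
cast top z.04 [[0.4748 0.2423 0.04  ]
 [0.6548 0.1667 0.04  ]] side [[0.4721 0.2434 0.04  ]
 [0.6559 0.1662 0.04  ]]
board top ((528.1766357421875, -194.643798828125), (66.40473175048828, 269.47161865234375), 79.74873352050781)
 grey top 70 [384.7857 251.1286] z45 [ 0.5987 -0.2058  0.045 ] z62 [ 0.5963 -0.203   0.062 ] ((595.9645385742188, -204.66627502441406), (34.98552703857422, 15.51109790802002), 83.24177551269531)
 grey top 66 [377.7727 291.197 ] z45 [ 0.4914 -0.1873  0.045 ] z62 [ 0.4904 -0.1847  0.062 ] ((489.9538879394531, -185.35504150390625), (36.36134338378906, 12.593442916870117), 81.11957550048828)
 grey top 336 [373.6488 316.4435] z45 [ 0.4252 -0.1766  0.045 ] z62 [ 0.4251 -0.1742  0.062 ] ((425.2341003417969, -174.07107543945312), (36.41206741333008, 61.026771545410156), 80.52030944824219)
board side ((526.5812377929688, -197.56385803222656), (70.4171371459961, 269.0152282714844), 79.67707824707031)
 grey side 134 [356.6791 297.3284] z45 [ 0.5968 -0.2128  0.045 ] z62 [ 0.5899 -0.2241  0.062 ] ((590.8292236328125, -221.25213623046875), (66.99152374267578, 21.16537094116211), 65.95499420166016)
 grey side 126 [311.8175 307.754 ] z45 [ 0.4895 -0.194   0.045 ] z62 [ 0.4843 -0.2056  0.062 ] ((484.5182189941406, -202.77813720703125), (68.189208984375, 16.906906127929688), 72.78227233886719)
 grey side 595 [284.0941 313.0824] z45 [ 0.426  -0.1798  0.045 ] z62 [ 0.4217 -0.1916  0.062 ] ((422.5504455566406, -191.949462890625), (67.00333404541016, 63.9027214050293), 79.65863800048828)
```

```bash
python3 -m jog '{"slide":[[-30,-12,0],[-70,-27,0],[-110,-43,0],[-150,-58,0],[-190,-74,0]],"angular":[[0,0,0],[0,0,0],[0,0,0],[0,0,0],[0,0,0]],"grip":[85,85,85,85,85]}' && python3 -m jog '{"slide":[[-40,-16,0],[-80,-31,0],[-120,-46,0],[-160,-62,0],[-200,-77,0]],"angular":[[0,0,0],[0,0,0],[0,0,0],[0,0,0],[0,0,0]],"grip":[85,85,85,85,85]}' && python3 -m jog '{"slide":[[-40,-16,0],[-75,-30,0],[-100,-39,0],[-111,-43,0],[-111,-43,0]],"angular":[[0,0,0.04],[0,0,0.08],[0,0,0.12],[0,0,0.162],[0,0,0.162]],"grip":[85,85,85,85,85]}'
```

```text
clock: 0.7
eef_pos: [0.2908, 0.3933, 0.2312]
ee_rot: [0.367, 3.12, 0.0]
ft_force: [0.8, 1.1, -0.3]
gripper_width: 0.085
grip_force: 0.0
clock: 1.2
eef_pos: [0.4675, 0.2716, 0.2312]
ee_rot: [-0.368, -3.12, -0.0]
ft_force: [-0.1, 1.1, -0.0]
gripper_width: 0.0849
grip_force: 0.0
clock: 1.7
eef_pos: [0.5649, 0.2046, 0.2306]
ee_rot: [-0.623, -3.078, 0.001]
ft_force: [-0.2, 0.1, 0.9]
gripper_width: 0.0854
grip_force: 0.0
```

```bash
python3 -m jog '{"slide":[[0,0,30],[0,0,65],[0,0,100],[0,0,130],[0,0,150]],"angular":[[0,0,0],[0,0,0],[0,0,0],[0,0,0],[0,0,0]],"grip":[85,85,85,85,85]}' && python3 -m jog '{"slide":[[0,0,20],[0,0,40],[0,0,55],[0,0,59],[0,0,59]],"angular":[[0,0,0],[0,0,0],[0,0,0],[0,0,0],[0,0,0]],"grip":[85,85,85,85,85]}' && python3 -m jog '{"slide":[[0,0,0],[0,0,0],[0,0,0],[0,0,0],[0,0,0]],"angular":[[0,0,0],[0,0,0],[0,0,0],[0,0,0],[0,0,0]],"grip":[50,30,10,10,10]}' && python3 -m jog '{"slide":[[0,0,0],[0,0,0],[0,0,0],[0,0,0],[0,0,0]],"angular":[[0,0,0],[0,0,0],[0,0,0],[0,0,0],[0,0,0]],"grip":[10,10,10,10,10]}'
```

```text
clock: 2.2
eef_pos: [0.5617, 0.2062, 0.0791]
ee_rot: [-0.615, -3.078, 0.002]
ft_force: [-0.4, -0.7, -0.1]
gripper_width: 0.0846
grip_force: 0.0
clock: 2.7
eef_pos: [0.5631, 0.206, 0.0221]
ee_rot: [-0.616, -3.079, 0.001]
ft_force: [0.3, -0.4, -0.7]
gripper_width: 0.0852
grip_force: 0.0
clock: 3.2
eef_pos: [0.5647, 0.2056, 0.0228]
ee_rot: [0.619, 3.079, 0.002]
ft_force: [-1.1, 0.5, 1.7]
gripper_width: 0.016
grip_force: 58.4
clock: 3.7
eef_pos: [0.5647, 0.2056, 0.0228]
ee_rot: [0.619, 3.079, 0.001]
ft_force: [-0.4, 1.7, 4.9]
gripper_width: 0.0162
grip_force: 58.7
```

```bash
python3 -m jog '{"slide":[[0,0,-10],[0,0,-35],[0,0,-75],[0,0,-115],[0,0,-150]],"angular":[[0,0,0],[0,0,0],[0,0,0],[0,0,0],[0,0,0]],"grip":[10,10,10,10,10]}' && python3 -m jog '{"slide":[[-10,-24,0],[-25,-61,0],[-42,-102,0],[-58,-140,0],[-75,-182,0]],"angular":[[0,0,0],[0,0,0],[0,0,0],[0,0,0],[0,0,0]],"grip":[10,10,10,10,10]}' && python3 -m jog '{"slide":[[-17,-41,0],[-34,-82,0],[-51,-123,0],[-67,-162,0],[-79,-192,0]],"angular":[[0,0,-0.05],[0,0,-0.1],[0,0,-0.15],[0,0,-0.19],[0,0,-0.218]],"grip":[10,10,10,10,10]}' && python3 -m jog '{"slide":[[0,0,0],[0,0,20],[0,0,50],[0,0,75],[0,0,90]],"angular":[[0,0,0],[0,0,0],[0,0,0],[0,0,0],[0,0,0]],"grip":[10,10,10,10,10]}'
python3 - <<'E'
from vis import *
from rig import status
import cv2
print(status.state()["eef_pos"],status.state()["ee_rot"])
t=take("top");s=take("side")
r=lambda c,x,y,w,h:cv2.resize(c["frame"][y:y+h,x:x+w,::-1],(400,400),interpolation=cv2.INTER_CUBIC)
cv2.imwrite("pics/a1.png",np.hstack([r(t,310,200,140,140),r(s,250,220,160,160)]))
E
```

```text
clock: 4.2
eef_pos: [0.5639, 0.2049, 0.1743]
ee_rot: [-0.62, -3.08, 0.001]
ft_force: [0.5, 0.0, 0.1]
gripper_width: 0.016
grip_force: 58.5
clock: 4.7
eef_pos: [0.5624, 0.0069, 0.1723]
ee_rot: [-0.618, -3.079, 0.001]
ft_force: [0.8, -0.2, -0.2]
gripper_width: 0.0161
grip_force: 58.6
clock: 5.2
eef_pos: [0.5608, -0.2017, 0.1722]
ee_rot: [-0.281, -3.128, 0.001]
ft_force: [-0.4, 0.2, -0.2]
gripper_width: 0.0162
grip_force: 58.6
clock: 5.7
eef_pos: [0.5602, -0.198, 0.08]
ee_rot: [-0.28, -3.125, -0.001]
ft_force: [-0.1, -0.3, -0.3]
gripper_width: 0.0163
grip_force: 58.6
[ 0.56020811 -0.19804922  0.0799894 ] [-2.80004117e-01 -3.12533478e+00 -1.17353627e-03]
```

View pics/a1.png

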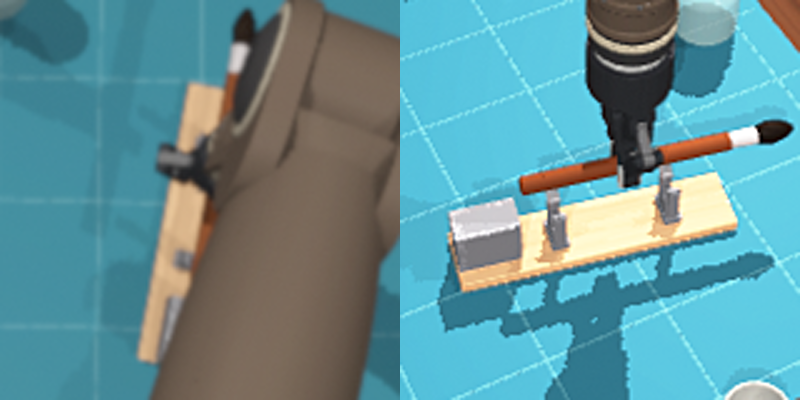

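The top view is mostly hidden by the arm. In the side view the brush is level, with its handle end over the board just in front of the hood, at about full-frame (460,294). Next I'll measure the held brush and the clip tips.

Run:
```python
from vis import *
from rig import status
np.set_printoptions(precision=4,suppress=True)
s=take("side")
m=mask(s,(0,120,50),(14,255,255),(290,260,105,50))
P=np.vstack([b[2] for b in blobs(m,15)]); print([(b[0],b[1]) for b in blobs(m,15)])
vx,vy,x,y=cv2.fitLine(np.float32(P),cv2.DIST_HUBER,0,.01,.01).ravel();d=np.array([vx,vy]);o=np.array([x,y]);q=(P-o)@d
E=[o+(q.min()-.5)*d,o+(q.max()+.5)*d]; E.sort(key=lambda p:p[0]); W=cast(s,E,.0972); print(E,W,W.mean(0),np.linalg.norm(W[1]-W[0]),np.degrees(np.arctan2(*(W[1]-W[0])[1::-1])))
s0=cv2.imread("pics/side0.png")
r=lambda x,y,w,h:cv2.resize(s0[y:y+h,x:x+w],(w*10,h*10),interpolation=cv2.INTER_NEAREST)
cv2.imwrite("pics/c0.png",np.hstack([r(295,283,35,45),r(340,275,35,45)]))
u=np.array([np.cos(np.radians(-10.2)),np.sin(np.radians(-10.2))]);v=np.array([-u[1],u[0]]);O=np.array([.5465,-.1985])
for a in(-.055,.055):
  for w in(-.0175,.0175):
    X=np.r_[O+a*u+w*v,.062];p=s["mtx"]@(s["R"]@X+s["t"]);print(a,w,p[:2]/p[2])
```

```text
[(np.int32(197), array([368.0305, 278.264 ])), (np.int32(277), array([317.1733, 289.3827]))]
[array([297.4169, 293.6722]), array([382.3344, 275.1855])] [[ 0.4612 -0.18    0.0972]
 [ 0.6592 -0.217   0.0972]] [ 0.5602 -0.1985  0.0972] 0.20144684731058723 -10.55709643970406
-0.055 -0.0175 [313.877 307.083]
-0.055 0.0175 [309.8973 295.3622]
0.055 -0.0175 [359.8668 296.58  ]
0.055 0.0175 [355.1764 285.2038]
```

View pics/c0.png

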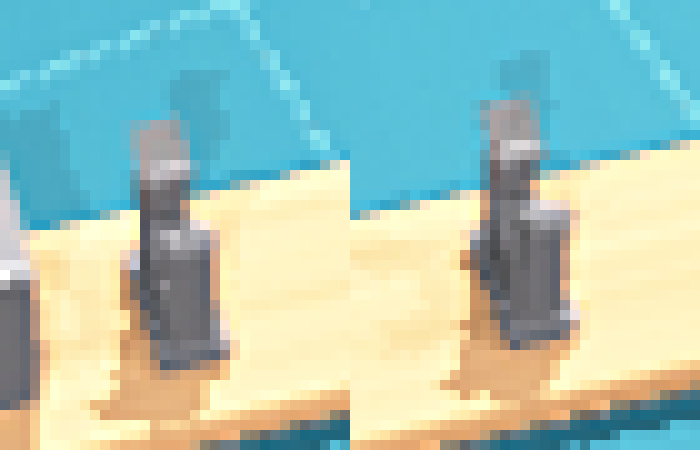

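```bash
python3 -m jog '{"slide":[[-2,-1,5],[-4,-2,12],[-4,-2,20],[-4,-2,25],[-4,-2,25]],"angular":[[0,0,0],[0,0,0],[0,0,0],[0,0,0],[0,0,0]],"grip":[10,10,10,10,10]}'
python3 - <<'E'
from vis import *
from rig import status
np.set_printoptions(precision=4,suppress=True)
S=status.state();z=S["eef_pos"][2]+.0172;print(S["eef_pos"],S["ft_force"],z)
s=take("side")
m=mask(s,(0,100,25),(14,255,255),(285,260,110,60))
P=np.vstack([b[2] for b in blobs(m,15)])
vx,vy,x,y=cv2.fitLine(np.float32(P),cv2.DIST_HUBER,0,.01,.01).ravel();d=np.array([vx,vy]);o=np.array([x,y]);q=(P-o)@d
E=[o+(q.min()-.5)*d,o+(q.max()+.5)*d]; E.sort(key=lambda p:p[0]); W=cast(s,E,z); print(E,W,W.mean(0),np.linalg.norm(W[1]-W[0]),np.degrees(np.arctan2(*(W[1]-W[0])[1::-1])))
f=s["frame"][255:335,265:400,::-1]; cv2.imwrite("pics/c1.png",cv2.resize(f,(790,468),interpolation=cv2.INTER_NEAREST))
E
```

```text
clock: 6.35
eef_pos: [0.5647, -0.2016, 0.0562]
ee_rot: [-0.28, -3.127, -0.001]
ft_force: [-0.1, -0.2, -0.2]
gripper_width: 0.0166
grip_force: 58.6
[ 0.5647 -0.2016  0.0562] [-0.1068 -0.2368 -0.2257] 0.07340430100126613
[array([300.3856, 300.547 ]), array([384.4318, 281.6412])] [[ 0.4661 -0.1836  0.0734]
 [ 0.6653 -0.2196  0.0734]] [ 0.5657 -0.2016  0.0734] 0.20240955133414232 -10.22527618163561
```

View pics/c1.png

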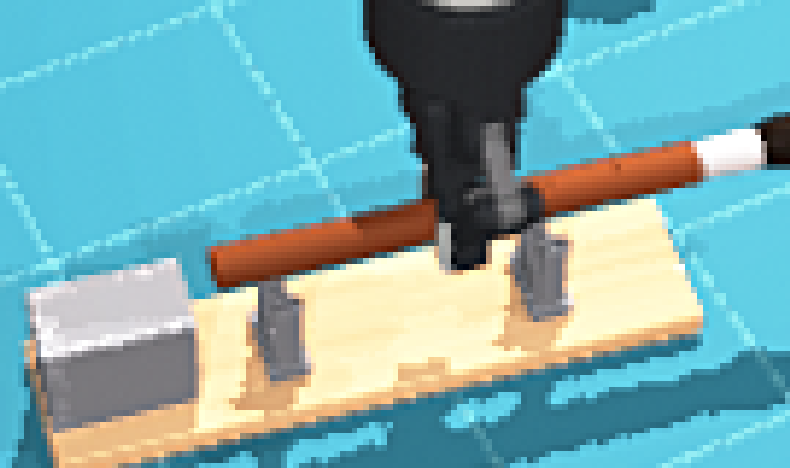

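The crop shows the handle over both clips, hiding the back fingertips, with the handle end about 5 px in front of the hood. For the lateral position I'll measure the board's edges in both views. The first pictures are stored as PNG and the calibration is unchanged.

Run:
```python
from vis import *
np.set_printoptions(precision=2,suppress=True)
u=np.array([np.cos(np.radians(-10.2)),np.sin(np.radians(-10.2))]);v=np.array([-u[1],u[0]]);O=np.array([.5465,-.1985])
fr=lambda W:np.c_[(W[:,:2]-O)@u,(W[:,:2]-O)@v]*1000
for n,roi in(("top",(345,220,65,120)),("side",(262,280,130,70))):
    c=take(n); im=cv2.imread(f"pics/{n}0.png"); h=cv2.cvtColor(im,cv2.COLOR_BGR2HSV)
    x,y,w,hh=roi; H=h[y:y+hh,x:x+w]
    nb=(~((H[...,0]>80)&(H[...,0]<110)&(H[...,1]>60))).astype(np.uint8)  # not mat
    lab=cv2.connectedComponents(nb)[1]; m=lab==lab[int(.5*hh),int(.5*w)]
    L=[];R=[]
    if n=="top":
        for r in range(25,75,1):
            k=np.where(m[r])[0]
            L.append((x+k.min()-.5,y+r));R.append((x+k.max()+.5,y+r))
        for nm,p,z in(("+y",L,0),("+y",L,.012),("-y",R,.012)):
            f=fr(cast(c,p,z)); k=np.polyfit(f[:,0],f[:,1],1);r=f[:,1]-np.polyval(k,f[:,0]); ok=abs(r)<3; k=np.polyfit(f[ok,0],f[ok,1],1); print(n,nm,z,k*[57.3,1],ok.sum())
    else:
        for q in range(25,112):
            k=np.where(m[:,q])[0]
            L.append((x+q,y+k.min()-.5));R.append((x+q,y+k.max()+.5))
        for nm,p,z in(("+y",L,.012),("-y",R,0)):
            f=fr(cast(c,p,z)); ok=abs(f[:,1]-np.median(f[:,1]))<4; k=np.polyfit(f[ok,0],f[ok,1],1); print(n,nm,z,k*[57.3,1],ok.sum(),"of",len(ok))
```

```text
top +y 0 [-0.2  34.22] 50
top +y 0.012 [-0.2  35.52] 50
top -y 0.012 [ -0.07 -33.87] 50
side +y 0.012 [-0.08 33.32] 65 of 87
side -y 0 [ -0.01 -30.71] 87 of 87
```

Board edges put the rack's mid-plane within 1 mm of the brush axis, and the yaws match. I'll press down slowly.

```bash
python3 -m jog '{"slide":[[0,0.5,3],[0,0.5,6],[0,0.5,9],[0,0.5,11],[0,0.5,12.5]],"angular":[[0,0,0],[0,0,0],[0,0,0],[0,0,0],[0,0,0]],"grip":[10,10,10,10,10]}' && python3 -m jog '{"slide":[[0,0,1],[0,0,2],[0,0,3],[0,0,4],[0,0,5]],"angular":[[0,0,0],[0,0,0],[0,0,0],[0,0,0],[0,0,0]],"grip":[10,10,10,10,10]}'
```

```text
clock: 7.0
eef_pos: [0.5653, -0.2012, 0.0445]
ee_rot: [-0.28, -3.129, -0.0]
ft_force: [0.1, 0.5, -0.3]
gripper_width: 0.0161
grip_force: 58.6
clock: 7.5
eef_pos: [0.566, -0.2012, 0.0406]
ee_rot: [0.28, 3.127, 0.0]
ft_force: [-0.7, 2.3, 7.2]
gripper_width: 0.0161
grip_force: 59.3
```

```bash
python3 -m jog '{"slide":[[0,0,1],[0,0,2],[0,0,3],[0,0,4],[0,0,5]],"angular":[[0,0,0],[0,0,0],[0,0,0],[0,0,0],[0,0,0]],"grip":[10,10,10,10,10]}'; python3 -c "
from rig import status;print(status.state()['torque'])"
```

```text
clock: 8.0
eef_pos: [0.5668, -0.2013, 0.0368]
ee_rot: [0.28, 3.125, -0.0]
ft_force: [-0.8, 3.3, 10.9]
gripper_width: 0.0162
grip_force: 59.7
[ 0.53907727  0.29294906 -0.09132915]
```

```bash
python3 -m jog '{"slide":[[0,0,1],[0.5,0,2],[1,0,3],[1,0,4],[1,0,4]],"angular":[[0,0,0],[0,0,0],[0,0,0],[0,0,0],[0,0,0]],"grip":[10,10,10,10,10]}'; python3 -c "
from rig import status;print(status.state()['torque'])"
```

```text
clock: 8.5
eef_pos: [0.5658, -0.201, 0.0319]
ee_rot: [0.28, 3.126, 0.001]
ft_force: [2.4, 3.1, 2.9]
gripper_width: 0.0163
grip_force: 59.1
[ 0.41648584 -0.11439403 -0.08441389]
```

Past the lips: the axis is about 4 mm above home.

```bash
python3 -m jog '{"slide":[[0,0,0.7],[0,0,1.4],[0,0,2.1],[0,0,2.5],[0,0,2.5]],"angular":[[0,0,0],[0,0,0],[0,0,0],[0,0,0],[0,0,0]],"grip":[10,10,10,10,10]}'; python3 -c "
from rig import status;print(status.state()['torque'])"
```

```text
clock: 9.0
eef_pos: [0.564, -0.2008, 0.0279]
ee_rot: [-0.28, -3.128, -0.001]
ft_force: [0.3, 3.4, 0.8]
gripper_width: 0.0165
grip_force: 58.8
[ 0.80892169 -0.09985856 -0.09918698]
```

```bash
python3 -m jog '{"slide":[[0,0,0.4],[0,0,0.8],[0,0,1],[0,0,1],[0,0,1]],"angular":[[0,0,0],[0,0,0],[0,0,0],[0,0,0],[0,0,0]],"grip":[10,10,10,10,10]}'
python3 - <<'E'
from rig import status
print(status.state()['torque'])
from vis import *
np.set_printoptions(precision=4,suppress=True)
s=take("side")
m=mask(s,(0,100,25),(14,255,255),(285,260,110,80))
P=np.vstack([b[2] for b in blobs(m,15)])
vx,vy,x,y=cv2.fitLine(np.float32(P),cv2.DIST_HUBER,0,.01,.01).ravel();d=np.array([vx,vy]);o=np.array([x,y]);q=(P-o)@d
E=[o+(q.min()-.5)*d,o+(q.max()+.5)*d]; E.sort(key=lambda p:p[0]); W=cast(s,E,.045); print(W,W.mean(0),np.linalg.norm(W[1]-W[0]),np.degrees(np.arctan2(*(W[1]-W[0])[1::-1])))
f=s["frame"][255:335,265:400,::-1]; cv2.imwrite("pics/c2.png",cv2.resize(f,(790,468),interpolation=cv2.INTER_NEAREST))
E
```

```text
clock: 9.5
eef_pos: [0.5641, -0.2007, 0.0278]
ee_rot: [-0.28, -3.129, -0.001]
ft_force: [-2.0, 5.1, 5.7]
gripper_width: 0.0162
grip_force: 59.2
[ 1.04312189  0.39314392 -0.02300685]
[[ 0.4645 -0.1829  0.045 ]
 [ 0.6647 -0.2181  0.045 ]] [ 0.5646 -0.2005  0.045 ] 0.2033171946070016 -9.992376580796694
```

View pics/c2.png

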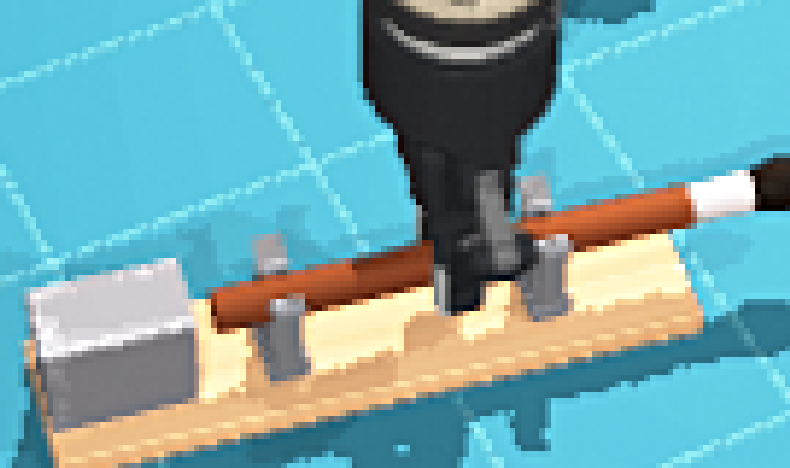

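Home on both clips: the handle sits low between the fingers at both, and z stopped at 45.0 mm as the force rose. I'll relieve the push and start the slide.

```bash
cat > guard.py <<'E'
import sys,numpy as np
from rig import status
s=status.state();u=np.array([.984,-.178]);p=s["eef_pos"][:2]-np.array([.5466,-.1978]);f=s["ft_force"][:2]
F=f@u;print("rack x %.2f mm y %.2f  F along %.2f across %.2f"%(p@u*1e3,p@[.178,.984]*1e3,F,f@[.178,.984]),s["torque"]);sys.exit(int(F>float(sys.argv[1])))
E
python3 -m jog '{"slide":[[0,0.5,-0.6],[0,0.5,-1.2],[0,0.5,-1.2],[0,0.5,-1.2],[0,0.5,-1.2]],"angular":[[0,0,0],[0,0,0],[0,0,0],[0,0,0],[0,0,0]],"grip":[10,10,10,10,10]}' && python3 guard.py 9 && python3 -m jog '{"slide":[[1,0,0],[2.5,0,0],[4,0,0],[5.5,0,0],[7,0,0]],"angular":[[0,0,0],[0,0,0],[0,0,0],[0,0,0],[0,0,0]],"grip":[10,10,10,10,10]}'; python3 guard.py 9
```

```text
clock: 10.05
eef_pos: [0.564, -0.2007, 0.0279]
ee_rot: [-0.281, -3.128, -0.0]
ft_force: [-0.5, 2.1, -3.5]
gripper_width: 0.016
grip_force: 58.5
rack x 17.67 mm y 0.29  F along -0.89 across 1.98 [0.37379543 0.09288161 0.00132881]
clock: 10.55
eef_pos: [0.5579, -0.1994, 0.0287]
ee_rot: [0.28, 3.128, -0.0]
ft_force: [3.6, 2.0, -4.5]
gripper_width: 0.0163
grip_force: 58.6
rack x 11.37 mm y 0.42  F along 3.13 across 2.62 [ 0.40422504 -0.64482971 -0.05187395]
```

```bash
python3 -m jog '{"slide":[[1,0,0.3],[2,0,0.6],[3,0,0.6],[4,0,0.6],[5,0,0.6]],"angular":[[0,0,0],[0,0,0],[0,0,0],[0,0,0],[0,0,0]],"grip":[10,10,10,10,10]}' && python3 guard.py 7 && python3 -m jog '{"slide":[[0.5,0,0],[1,0,0],[1.5,0,0],[2,0,0],[2,0,0]],"angular":[[0,0,0],[0,0,0],[0,0,0],[0,0,0],[0,0,0]],"grip":[10,10,10,10,10]}' && python3 guard.py 7 && python3 -m jog '{"slide":[[0.5,0,0],[1,0,0],[1.5,0,0],[2,0,0],[2,0,0]],"angular":[[0,0,0],[0,0,0],[0,0,0],[0,0,0],[0,0,0]],"grip":[10,10,10,10,10]}' && python3 guard.py 7 && python3 -m jog '{"slide":[[0.5,0,0],[1,0,0],[1.5,0,0],[2,0,0],[2,0,0]],"angular":[[0,0,0],[0,0,0],[0,0,0],[0,0,0],[0,0,0]],"grip":[10,10,10,10,10]}' && python3 guard.py 7
```

```text
clock: 11.05
eef_pos: [0.5525, -0.1985, 0.0279]
ee_rot: [-0.281, -3.129, 0.0]
ft_force: [2.0, 1.3, -2.1]
gripper_width: 0.0161
grip_force: 58.7
rack x 5.96 mm y 0.37  F along 1.73 across 1.59 [ 0.37247071 -0.31446407  0.01878288]
clock: 11.55
eef_pos: [0.5507, -0.1981, 0.0279]
ee_rot: [-0.28, -3.129, 0.0]
ft_force: [1.4, 2.6, -1.5]
gripper_width: 0.0158
grip_force: 58.7
rack x 4.06 mm y 0.39  F along 0.92 across 2.85 [ 0.37727744 -0.22590402 -0.02960789]
clock: 12.05
eef_pos: [0.5487, -0.1978, 0.0279]
ee_rot: [-0.281, -3.129, 0.0]
ft_force: [1.8, 2.5, -0.2]
gripper_width: 0.016
grip_force: 58.7
rack x 2.03 mm y 0.38  F along 1.32 across 2.78 [ 0.39240227 -0.27578236 -0.03881698]
clock: 12.55
eef_pos: [0.5467, -0.1974, 0.0279]
ee_rot: [-0.28, -3.129, 0.0]
ft_force: [1.3, 2.0, -1.8]
gripper_width: 0.0155
grip_force: 58.7
rack x 0.03 mm y 0.40  F along 0.90 across 2.24 [ 0.31374595 -0.28199728  0.02223664]
```

```bash
python3 -m jog '{"slide":[[0.5,0,0],[1,0,0],[1.5,0,0],[2,0,0],[2,0,0]],"angular":[[0,0,0],[0,0,0],[0,0,0],[0,0,0],[0,0,0]],"grip":[10,10,10,10,10]}' >/dev/null && python3 guard.py 4 && python3 -m jog '{"slide":[[0.5,0,0],[1,0,0],[1.5,0,0],[2,0,0],[2,0,0]],"angular":[[0,0,0],[0,0,0],[0,0,0],[0,0,0],[0,0,0]],"grip":[10,10,10,10,10]}' >/dev/null && python3 guard.py 4 && python3 -m jog '{"slide":[[0.5,0,0],[1,0,0],[1.5,0,0],[2,0,0],[2,0,0]],"angular":[[0,0,0],[0,0,0],[0,0,0],[0,0,0],[0,0,0]],"grip":[10,10,10,10,10]}' >/dev/null && python3 guard.py 4 && python3 -m jog '{"slide":[[0.5,0,0],[1,0,0],[1.5,0,0],[2,0,0],[2,0,0]],"angular":[[0,0,0],[0,0,0],[0,0,0],[0,0,0],[0,0,0]],"grip":[10,10,10,10,10]}' >/dev/null && python3 guard.py 4 && python3 -m jog '{"slide":[[0.5,0,0],[1,0,0],[1.5,0,0],[2,0,0],[2,0,0]],"angular":[[0,0,0],[0,0,0],[0,0,0],[0,0,0],[0,0,0]],"grip":[10,10,10,10,10]}' && python3 guard.py 4
```

```text
rack x -1.97 mm y 0.40  F along 1.08 across 1.86 [ 0.3560265  -0.27983422 -0.00759305]
rack x -3.95 mm y 0.41  F along 1.83 across 2.62 [ 0.33647033 -0.29664622  0.06210704]
rack x -5.97 mm y 0.40  F along 0.91 across 2.08 [ 0.36465833 -0.28072325  0.02919339]
rack x -7.97 mm y 0.41  F along 2.21 across 1.76 [ 0.36833648 -0.3456348   0.0313779 ]
clock: 15.05
eef_pos: [0.537, -0.1956, 0.0279]
ee_rot: [0.28, 3.129, 0.0]
ft_force: [1.5, 0.9, -0.9]
gripper_width: 0.0163
grip_force: 58.7
rack x -9.87 mm y 0.41  F along 1.32 across 1.20 [ 0.27497632 -0.4745912   0.02753149]
```

The moment about y is rising, so the pad spring is probably being pushed. I'll use smaller steps.

```bash
python3 -m jog '{"slide":[[0.3,0,0],[0.6,0,0],[1,0,0],[1,0,0],[1,0,0]],"angular":[[0,0,0],[0,0,0],[0,0,0],[0,0,0],[0,0,0]],"grip":[10,10,10,10,10]}' >/dev/null && python3 guard.py 5 && python3 -m jog '{"slide":[[0.3,0,0],[0.6,0,0],[1,0,0],[1,0,0],[1,0,0]],"angular":[[0,0,0],[0,0,0],[0,0,0],[0,0,0],[0,0,0]],"grip":[10,10,10,10,10]}' >/dev/null; python3 guard.py 5
```

```text
rack x -10.85 mm y 0.39  F along 2.01 across 2.61 [ 0.31327016 -0.47644032 -0.01497373]
rack x -11.88 mm y 0.39  F along 1.72 across 1.16 [ 0.36394388 -0.51007284  0.02784552]
```

```bash
python3 -m jog '{"slide":[[0.3,0,0],[0.6,0,0],[1,0,0],[1,0,0],[1,0,0]],"angular":[[0,0,0],[0,0,0],[0,0,0],[0,0,0],[0,0,0]],"grip":[10,10,10,10,10]}' >/dev/null && python3 guard.py 5 && python3 -m jog '{"slide":[[0.3,0,0],[0.6,0,0],[1,0,0],[1,0,0],[1,0,0]],"angular":[[0,0,0],[0,0,0],[0,0,0],[0,0,0],[0,0,0]],"grip":[10,10,10,10,10]}' >/dev/null; python3 guard.py 5
```

```text
rack x -12.59 mm y 0.40  F along 4.02 across 1.86 [ 2.95087904e-01 -8.74464265e-01 -5.42686734e-04]
rack x -12.70 mm y 0.41  F along 7.72 across 2.38 [ 0.21254601 -1.42667572  0.04226722]
```

The brush is stuck at -12.7 mm with the force rising, so it is on the rigid stop. I'll relax the push, open, lift away and look.

```bash
python3 -m jog '{"slide":[[-0.5,0,0],[-1,0,0],[-1,0,0],[-1,0,0],[-1,0,0]],"angular":[[0,0,0],[0,0,0],[0,0,0],[0,0,0],[0,0,0]],"grip":[10,10,10,10,10]}' >/dev/null; python3 guard.py 9 && python3 -m jog '{"slide":[[0,0,0],[0,0,0],[0,0,0],[0,0,0],[0,0,0]],"angular":[[0,0,0],[0,0,0],[0,0,0],[0,0,0],[0,0,0]],"grip":[25,35,50,60,60]}' && python3 -m jog '{"slide":[[0,0,-5],[0,0,-20],[0,0,-50],[0,0,-85],[0,0,-120]],"angular":[[0,0,0],[0,0,0],[0,0,0],[0,0,0],[0,0,0]],"grip":[60,60,60,60,60]}'
python3 - <<'E'
from vis import *
np.set_printoptions(precision=4,suppress=True)
s=take("side")
m=mask(s,(0,100,25),(14,255,255),(280,260,110,80))
P=np.vstack([b[2] for b in blobs(m,15)])
vx,vy,x,y=cv2.fitLine(np.float32(P),cv2.DIST_HUBER,0,.01,.01).ravel();d=np.array([vx,vy]);o=np.array([x,y]);q=(P-o)@d
E=[o+(q.min()-.5)*d,o+(q.max()+.5)*d]; E.sort(key=lambda p:p[0]); W=cast(s,E,.045); c=W[1,:2]-.1*np.array([.984,-.178])-[.5466,-.1978]
print(W,"rack x,y",c@[.984,-.178],c@[.178,.984],np.degrees(np.arctan2(*(W[1]-W[0])[1::-1])))
f=s["frame"][255:335,265:400,::-1]; cv2.imwrite("pics/c3.png",cv2.resize(f,(790,468),interpolation=cv2.INTER_NEAREST))
E
```

```text
rack x -12.66 mm y 0.42  F along 5.53 across 2.16 [ 0.24569951 -0.96400695 -0.02612203]
clock: 18.05
eef_pos: [0.5338, -0.1952, 0.0279]
ee_rot: [-0.281, -3.129, 0.0]
ft_force: [-0.2, 0.3, 0.1]
gripper_width: 0.0597
grip_force: 0.0
clock: 18.55
eef_pos: [0.5337, -0.195, 0.1494]
ee_rot: [-0.28, -3.129, -0.0]
ft_force: [0.2, 0.0, 0.0]
gripper_width: 0.06
grip_force: 0.0
[[ 0.4584 -0.1824  0.045 ]
 [ 0.6826 -0.22    0.045 ]] rack x,y 0.03781431408894742 0.0023918639731019646 -9.504886529759865
```

View pics/c3.png

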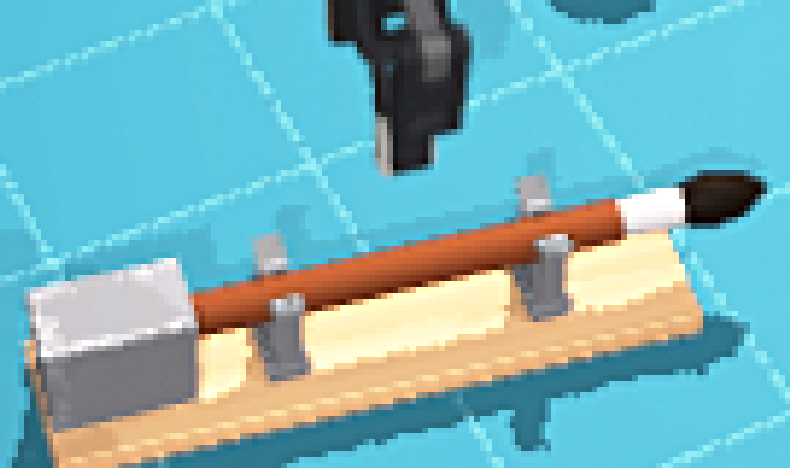

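The brush lies in both clips with its handle end in the hood, ferrule start at crop (620,215), and the gripper is clear. I'll check for spring-back by comparing the ferrule's shift since the c2 picture.

Run:
```python
import cv2,numpy as np
from vis import take,cast
s=take("side");R=[]
for n in("c2","c3"):
    im=cv2.resize(cv2.imread(f"pics/{n}.png"),(135,80),interpolation=cv2.INTER_AREA).astype(float)
    hs=cv2.cvtColor(im.astype(np.uint8),cv2.COLOR_BGR2HSV)
    m=cv2.inRange(hs,(0,0,150),(179,40,255)); m[:,:100]=0; m[50:]=0
    l=cv2.connectedComponentsWithStats(m); i=1+np.argmax(l[2][1:,4]); c=l[3][i]+[265,255]; R.append(cast(s,c,.045)[0,:2]); print(c,l[2][i])
print(((R[1]-R[0])@[.984,-.178])*1e3,"expected about -30.4")
```

```text
[388.21428571 287.91428571] [118  29  11   9  70]
[376.28985507 290.37681159] [106  32  11   8  69]
-29.675197384404427 expected about -30.4
```

```bash
python3 -c "
from rig import job;print(job.finish_job())"
```

```text
the job is handed in; nothing more can be done
None
```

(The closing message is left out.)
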